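# Line up the sample wheel and shoot its index bolt

## Task

Lock the sample wheel: turn it by the black bar on its hub until the notch in its steel rim faces the tip of the index bolt, then slide the bolt fully home into the notch by its black knob. Do not force the bolt against the rim, and leave the bottle, the beaker and the rubber stopper alone.

Things in the scene. Friction and masses are not known exactly. Their poses are not given: they have to be found in the camera images.
- stand: Grey base plate 240 x 140 x 12 mm, fixed to the table. Origin on the table (z 0) under the wheel's upright axis; its x axis is the way the bolt slides home, from bolt to wheel axis; z up. The plate spans x -165 to +75, y -70 to +70 mm. The bolt's aluminium guide spans x -100 to -82, y -17 to +17 mm, top at z 31 mm.
- wheel: Wheel turning both ways without end about its upright axis (friction about 0.06 N m); stays where left. Origin on the axis, z 14 mm; z up. Steel disc, radius 64 mm, z 14 to 24 mm, with one notch at its own -x. On it a white carrier, radius 43 mm, top z 34 mm, with 12 capped vials, tops z 42 mm, within 40 mm of the axis. The notch faces the bolt when wheel x is along stand x.
- bar (a point): Centre of the black bar grip on the wheel's axis, at z 64 mm above the table. The bar is 46 mm long along the wheel's x (so it points at the notch at one end), 12 mm thick along the wheel's y and 32 mm high (z 48 to 80 mm); free below it down to the vial caps at z 42 mm.
- notch (a point): Middle of the notch's mouth, on the disc's top face (z 24 mm), 64 mm from the axis at the wheel's -x; turns with it. The notch is radial, 14 mm wide, 20 mm deep, open at the top; its mouth is chamfered 4 mm on both sides (22 mm wide), so that the entering bolt pulls the wheel straight if it is up to about 0.04 rad out of line.
- bolt: Steel bolt 11 mm wide, 8 mm high, 76 mm long, sliding along the stand's x (axes parallel to the stand's), friction about 1.5 N; stays where left. Origin at the middle of its tip, z 19 mm. In the stand's frame the tip is at x -78 mm fully withdrawn, -48 mm home at its end stop (16 mm inside the notch); the rim stops it at -64 mm if the notch is out of line.
- bolt_tip (a point): The tip of the bolt (same point as the bolt's origin).
- bolt_knob (a point): Centre of the bolt's upright black knob, 63 mm behind the tip, at z 56 mm above the table. The knob is 18 mm in diameter from z 45 to 67 mm, tapering to 14 mm at z 39 mm, on a 10 mm steel stem.
- bottle: White plastic bottle with ribbed white screw cap, 52 mm in diameter, 113 mm tall, standing beside the stand; origin at the centre of its underside. To be left alone.
- beaker: Small glass beaker, 50 mm in diameter, 59 mm tall; origin at the centre of its underside. To be left alone.
- stopper: Grey rubber stopper, 28 mm in diameter, 22 mm tall; origin at the centre of its underside. To be left alone.

How it is judged:
On the way, in this order (a step that is already met when the one before it is completed fails the run):
1. the wheel's notch faces the bolt while the bolt is still withdrawn (y of notch in the frame of stand between -0.006 and 0.006 m and x of notch in the frame of stand below 0 m and x of bolt_tip in the frame of stand below -0.06 m), for 0.1 s.
2. the bolt is home in the notch (y of notch in the frame of stand between -0.003 and 0.003 m and x of notch in the frame of stand below 0 m and x of bolt_tip in the frame of stand above -0.051 m), for 0.2 s.
At the end, for the whole second after the job is handed in: The notch faces the bolt (mouth within 3 mm of the bolt's centre line) and the bolt stays home in it, its tip within 3 mm of the end of its travel; wheel and bolt at rest (all of step 2 and angular speed of wheel below 0.1 rad/s and linear speed of bolt below 0.02 m/s); the robot touches nothing.
It fails at once if the bolt is forced against the wheel with more than 50 N (contact force between bolt and wheel above 50 N).
It fails at once if the bottle is pushed more than 20 mm or tipped over (distance of bottle from where it was at the start of the episode above 0.02 m or angle between bottle's own z axis and vertical above 0.35 rad).
It fails at once if the beaker is pushed more than 20 mm or tipped over (distance of beaker from where it was at the start of the episode above 0.02 m or angle between beaker's own z axis and vertical above 0.35 rad).
It fails at once if the stopper is pushed more than 20 mm or tipped over (distance of stopper from where it was at the start of the episode above 0.02 m or angle between stopper's own z axis and vertical above 0.35 rad).
It also fails if it takes over 64 s, if anything falls off the work surface, if the arm or the gripper's body presses on something with over 40 N, if the wrist force passes 120 N, or if a joint passes its speed limit or range.

## Robot

A 7-joint arm with a two-finger parallel gripper is mounted at the origin on a cart in front of the work surface, level with it; the furniture and walls round the work are solid. World frame = base frame: x ahead of the robot, y to its left, z up, the work surface at z = 0. Lengths are in m, angles in rad, forces in N, time in s.
With the tool pointing down it reaches from about 0.4 to 0.85 m from the base axis. Payload 10.4 kg.
Tool frame: the origin (TCP) lies between the finger pads; the fingertips stand 19 mm ahead of it and the grasp point (between the pads) is the TCP (manip.tip_reach is the z of the fingertips in the tool frame, in m); z points along the fingers, y is the direction in which the jaws open and shut (so a half turn about z gives the same grasp; the last joint's range is limited). The gripper opens to 85 mm and grips with 20 to 120 N. Pads are 22 mm wide; open, the fingers measure 114 mm over their backs; the gripper's body (76 mm by 85 mm) begins 54 mm behind the grasp point. The pads swing forward as they close: fully open they stand 13 mm farther back than shut.
Start: joints at [1.189, 0.332, -0.065, 1.46, 0.022, 1.35, -0.088], TCP at [0.219, -0.585, 0.217] pointing down, gripper open.
Joint ranges: [-2.6, 2.6], [-0.5, 2.12], [-1.47, 1.34], [0.16, 2.42], [-1.27, 4.41], [0.06, 2.06], [-2.6, 2.6]. Speed limits (rad/s): [2.22, 2.22, 2.79, 2.79, 3.14, 3.14, 3.14].

## Interface

Orientations are given as a unit quaternion [x, y, z, w].
In Python, from workcell import sensors, cams, manip gives the robot as it stands.
- The arm moves only by the shell command python3 -m jog 'ROWS' [FORCE]. ROWS is JSON, a list of rows, each a list of 3 entries, a list of its own where there are three numbers: the shift along the world's x, y, z in m, then the turn, a rotation vector about the world's x, y, z in rad, then the opening in per cent of the stroke, from 0 (shut) to 100 (fully open). In form: [[[dx, dy, dz], [wx, wy, wz], grip], ...]. A call has 1 to 5 rows; each row shifts and turns the pose as measured when the row begins; what a row does not reach is not made up. A row lasts 1/8 s, in which the tool goes at most 62.5 mm and 10.7 degrees, less where a joint would pass 70% of its speed; a pose out of reach is approached as far as the arm can. A call with a gripper value outside its range is refused whole. The fingers move at their own pace and stop on an object; FORCE is the grip in N (left out, the last holds). Time passes only in rows, so rows that do not move let the fingers close. It gives the time, the measured TCP pose, the force and the opening at its end, in the units of the state.
- sensors.get_obs(): the state, without advancing time (a new reading comes with each control period).
- cams.camera(name): name is "scene" or "top" or "wrist"; returns (picture, depth): 480x640x3 uint8, red, green, blue; 480x640 float32, m along the optical axis (not along the pixel's ray), 0 where there is no reading.
- cams.camera_model(name): a dict with "intrinsics" (3x3 intrinsics, pixels), "view" (4x4, takes a point from world to camera coordinates). Camera axes: x right, y down, z forward; pixel columns grow to the right and rows downward; lengths in m; the calibration is good to about 2 mm. A picture is of the moment at which its call begins: read the wrist's pose just before it. camera_model takes no time and is no camera call; for the wrist camera it gives the pose at the moment of the call.
- manip.hand_in(): hands the job in, once; it reports no verdict.
The state is a dict: "clock": time; "joint_pos": joint angles; "joint_velocities": joint speeds; "tau": joint torques, N m; "position": TCP position; "ee_rot": TCP orientation; "ft_force": force on the tool from outside, world axes, zero at the start; "torque": the same for the moment, N m; "grip_width": opening from 0.0 (shut) to 1.0 (fully open).
Only numpy, scipy, OpenCV 4.12 (cv2) and the standard library are available. Lean on these libraries where they do the work, as an engineer would, in place of code of your own. Each camera call takes 0.05 s, during which the arm holds its last target.

## Working session

There is one attempt and no reset: what is moved stays moved. The work goes in short steps, Python scripts to look and compute and a shell command to move; the robot and the scene stay as the last step left them, time stands still between calls to the robot, and variables do not carry over. Pictures are saved under pics/ and viewed, and the job is handed in when it is done.

```bash
mkdir -p pics; ls
python3 - <<'E'
from workcell import sensors,cams,manip
import cv2
o=sensors.get_obs()
for k in o: print(k,o[k])
print(manip.tip_reach)
for n in("scene","top"):
    p,d=cams.camera(n); cv2.imwrite(f"pics/{n}0.png",p[:,:,::-1])
    print(cams.camera_model(n))
E
```

```text
pics
clock 0.0
joint_pos [ 1.18936197  0.33287338 -0.06467311  1.46097291  0.02161667  1.34990021
 -0.0884857 ]
joint_velocities [ 0.00048718  0.00017349 -0.00108861 -0.00130899 -0.0001263  -0.00165043
  0.00122099]
tau [ 3.00017182e-04 -6.25442791e+01  4.91532823e-02 -3.91599905e+01
  1.60541298e-02  9.90173430e-03 -4.90064360e-05]
position [ 0.21931796 -0.58481825  0.21629986]
ee_rot [ 9.83946340e-01  1.78463074e-01 -1.76050037e-04 -7.07463186e-04]
ft_force [-0.50562501  0.64778843  0.63193542]
torque [ 0.01685102  0.01287198 -0.00012752]
grip_width 1.000548012158266
0.019
{'intrinsics': array([[474.44212917,   0.        , 317.11584472],
       [  0.        , 474.44212917, 234.39315398],
       [  0.        ,   0.        ,   1.        ]]), 'view': array([[-0.55494751, -0.83180948, -0.01123633,  0.30780139],
       [-0.60190125,  0.41081308, -0.68479742,  0.37698112],
       [ 0.57423701, -0.37326346, -0.72864685,  0.64968084],
       [ 0.        ,  0.        ,  0.        ,  1.        ]])}
{'intrinsics': array([[574.88748528,   0.        , 319.27197466],
       [  0.        , 574.88748528, 244.51453941],
       [  0.        ,   0.        ,   1.        ]]), 'view': array([[-1.55053254e-02, -9.99879261e-01,  1.02346323e-03,
         3.42275863e-02],
       [-9.97724313e-01,  1.54047178e-02, -6.56421401e-02,
         5.30446723e-01],
       [ 6.56184484e-02, -2.03893690e-03, -9.97842704e-01,
         1.08672321e+00],
       [ 0.00000000e+00,  0.00000000e+00,  0.00000000e+00,
         1.00000000e+00]])}
```

View pics/scene0.png

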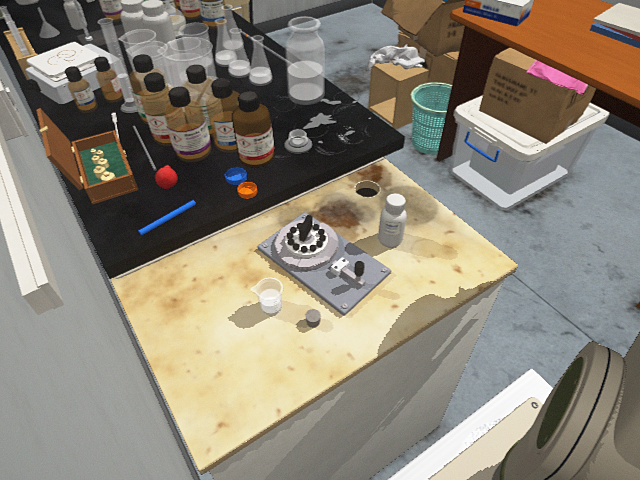

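View pics/top0.png

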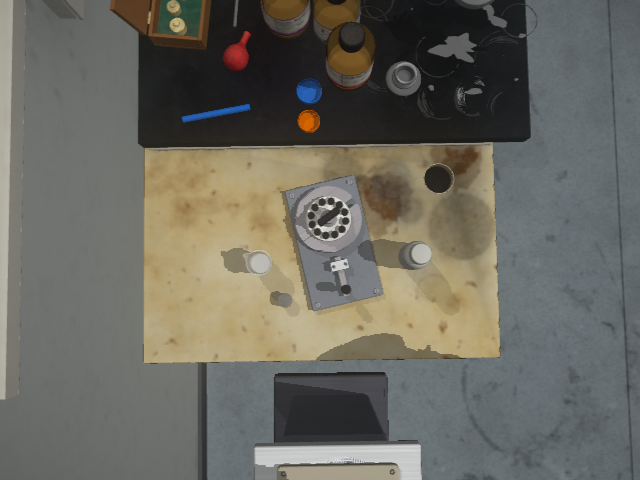

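The top view shows the stand at about (333,243), the wheel at about (329,218), the knob at about (346,289), the bottle at (418,254), the beaker at (259,262) and the stopper at (281,299). I'll zoom in on the stand.

Run:
```python
import cv2
p=cv2.imread("pics/top0.png")
c=p[168:318,260:400]
cv2.imwrite("pics/topz.png",cv2.resize(c,None,fx=4,fy=4,interpolation=cv2.INTER_CUBIC))
p=cv2.imread("pics/scene0.png")
c=p[200:320,250:410]
cv2.imwrite("pics/scz.png",cv2.resize(c,None,fx=5,fy=5,interpolation=cv2.INTER_CUBIC))
```

```text
(no output)
```

View pics/topz.png

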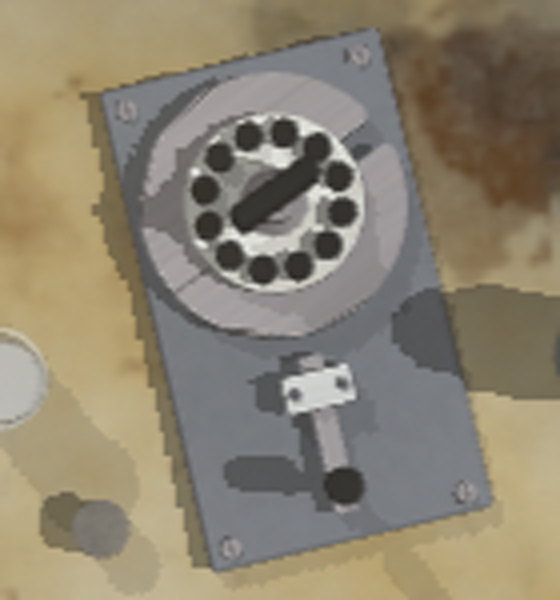

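View pics/scz.png

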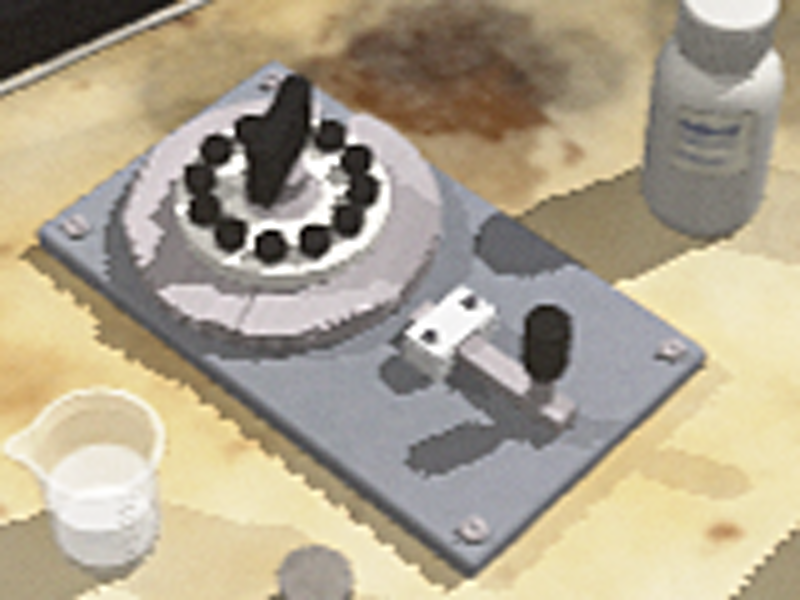

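```bash
cat > h.py <<'E'
import numpy as np
from workcell import cams
def px(n,u,v,z):
    m=cams.camera_model(n);K=m["intrinsics"];V=m["view"];R=V[:3,:3];t=V[:3,3]
    c=-R.T@t; r=R.T@np.linalg.solve(K,[u,v,1.]); s=(z-c[2])/r[2]; return c+s*r
def proj(n,P):
    m=cams.camera_model(n);q=m["view"][:3,:3]@np.asarray(P)+m["view"][:3,3];q=m["intrinsics"]@q;return q[:2]/q[2]
E
python3 - <<'E'
from h import *
f=lambda u,v,z:px("top",260+u/4-.4,168+v/4-.4,z)
C=[f(102,93,.012),f(378,28,.012),f(495,505,.012),f(213,570,.012)]
for c in C: print(c.round(4))
C=np.array(C)[:,:2]
print(np.linalg.norm(np.roll(C,-1,0)-C,axis=1))
xa=(C[0]+C[1]-C[2]-C[3]);xa/=np.linalg.norm(xa);cen=C.mean(0)
print("yaw",np.arctan2(xa[1],xa[0]),"origin",cen+.045*xa)
print("knob",f(343,485,.067), "expected",cen+.045*xa-.141*xa)
o=cen+.045*xa
a,b=f(240,222,.08),f(322,150,.08);print("bar",a,b,(a+b)/2,np.linalg.norm(a-b),np.arctan2(*(b-a)[1::-1]))
n=f(370,148,.024);print("notch",n,n[:2]-o,np.arctan2(*(n[:2]-o)[::-1]),np.linalg.norm(n[:2]-o))
for k,u,v,z in(("bottle",418,254,.113),("beaker",259,262,.059),("stop",285,299,.022)):print(k,px("top",u,v,z).round(3))
E
```

```text
[0.6367 0.0907 0.012 ]
[ 0.6665 -0.0439  0.012 ]
[ 0.4345 -0.0955  0.012 ]
[0.4056 0.0403 0.012 ]
[0.13786514 0.23772942 0.13880551 0.2365975 ]
yaw 0.216976300521473 origin [0.57976828 0.00759402]
knob [ 0.44584014 -0.02021133  0.067     ] expected [ 0.44207433 -0.02276015]
bar [0.5657549  0.02494458 0.08      ] [ 0.59808387 -0.01286795  0.08      ] [0.58191939 0.00603832 0.08      ] 0.049748867508306774 -0.8634180487167168
notch [ 0.60621964 -0.03811611  0.024     ] [ 0.02645136 -0.04571013] -1.046203756732472 0.05281183744650863
bottle [ 0.505 -0.147  0.113]
beaker [0.498 0.138 0.059]
stop [0.428 0.093 0.022]
```

```bash
python3 -m jog '[[[0.03,0.05,0.01],[0,0,0.15],100],[[0.03,0.05,0.01],[0,0,0.15],100],[[0.03,0.05,0.01],[0,0,0.15],100],[[0.03,0.05,0.01],[0,0,0.15],100],[[0.03,0.05,0],[0,0,0.15],100]]'; python3 -m jog '[[[0.03,0.05,0],[0,0,0.15],100],[[0.03,0.05,0],[0,0,0.15],100],[[0.03,0.05,0],[0,0,0.15],100],[[0.03,0.05,0],[0,0,0.15],100],[[0.03,0.05,0],[0,0,0.15],100]]'
```

```text
clock: 0.72
position: [0.3684, -0.3297, 0.2545]
ee_rot: [0.846, 0.533, -0.002, -0.002]
ft_force: [0.7, -1.6, 0.1]
grip_width: 1.004
clock: 1.35
position: [0.521, -0.0709, 0.2542]
ee_rot: [0.583, 0.813, -0.003, -0.0]
ft_force: [0.6, -0.2, -0.5]
grip_width: 1.0
```

```bash
python3 -m jog '[[[0.01,0.02,0],[0,0,0.15],100],[[0.01,0.02,0],[0,0,0.15],100],[[0,0,0],[0,0,0],100]]'
python3 - <<'E'
from workcell import sensors,cams
import cv2,pickle
m=cams.camera_model("wrist");p,d=cams.camera("wrist");cv2.imwrite("pics/w1.png",p[:,:,::-1]);pickle.dump((m,p,d),open("w1.pkl","wb"))
print(m, sensors.get_obs()["position"])
E
```

```text
clock: 1.72
position: [0.5422, -0.0237, 0.2532]
ee_rot: [0.446, 0.895, -0.003, -0.001]
ft_force: [0.2, -0.2, -0.4]
grip_width: 1.003
{'intrinsics': array([[350.77490541,   0.        , 320.2836609 ],
       [  0.        , 350.77490541, 243.22786854],
       [  0.        ,   0.        ,   1.        ]]), 'view': array([[ 0.79841911,  0.60207383, -0.00583241, -0.41737079],
       [ 0.57287632, -0.75664728,  0.31511524, -0.38049803],
       [ 0.18530956, -0.25493528, -0.94903549,  0.30901395],
       [ 0.        ,  0.        ,  0.        ,  1.        ]])} [ 0.54195345 -0.02508802  0.25308954]
```

View pics/w1.png

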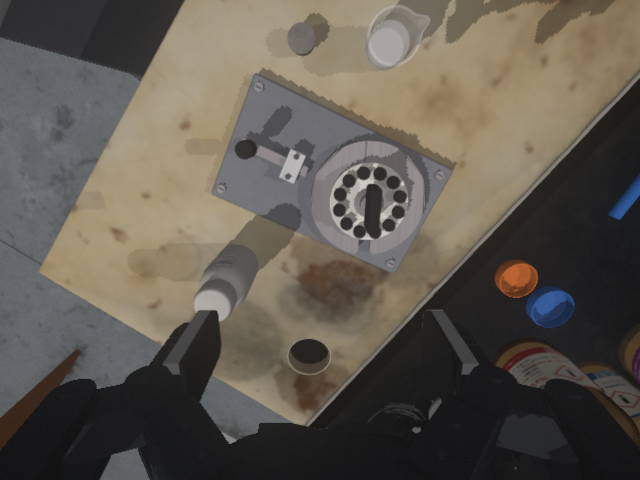

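Run:
```python
import cv2
p=cv2.imread("pics/w1.png")
c=p[70:280,205:465]
cv2.imwrite("pics/w1z.png",cv2.resize(c,None,fx=2.8,fy=2.8,interpolation=cv2.INTER_CUBIC))
```

```text
(no output)
```

View pics/w1z.png

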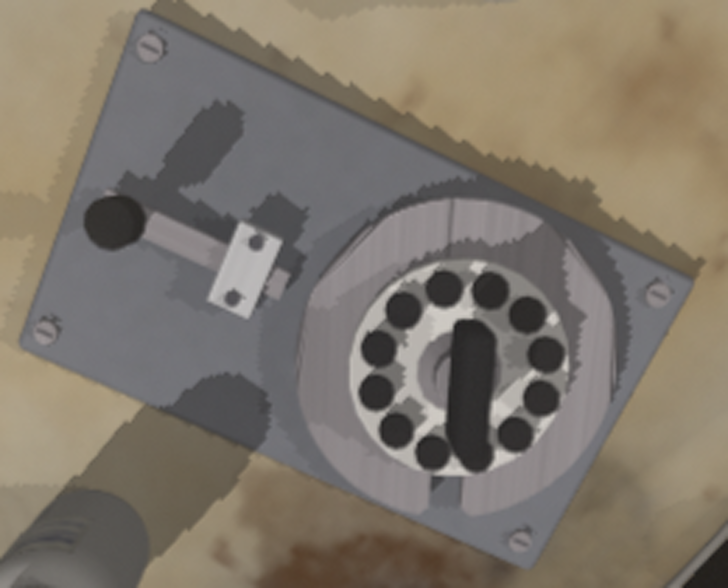

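Run:
```python
import numpy as np,pickle
m,p,d=pickle.load(open("w1.pkl","rb"));K=m["intrinsics"];V=m["view"];R=V[:3,:3];t=V[:3,3];c=-R.T@t
def f(u,v,z):
    u=205+u/2.8-.3;v=70+v/2.8-.3
    r=R.T@np.linalg.solve(K,[u,v,1.]);return (c+(z-c[2])/r[2]*r)
C=np.array([f(140,12,.012),f(692,278,.012),f(532,568,.012),f(22,347,.012)])[:,:2]
print(C,np.linalg.norm(np.roll(C,-1,0)-C,axis=1))
xa=C[1]+C[2]-C[0]-C[3];xa/=np.linalg.norm(xa);o=C.mean(0)+.045*xa
print("yaw",np.arctan2(xa[1],xa[0]),"o",o)
n1,n2=f(428,512,.024),f(464,515,.024);n=(f(431,478,.024)+f(462,478,.024))/2;s=f(451,215,.024)
print(n1,n2,n,s,np.linalg.norm(n1-n2))
for q in((n1+n2)/2,n,s): e=q[:2]-o;print(np.linalg.norm(e),np.arctan2(e[1],e[0]))
e=(n1+n2)/2-s;print("seam->notch",np.arctan2(e[1],e[0]),np.linalg.norm(e),((n1+n2)/2+s)/2)
print("knob",f(113,222,.067))
a,b=f(473,325,.08),f(469,465,.08);print("bar",a,b,(a+b)/2,np.arctan2(*(b-a)[1::-1]))
```

```text
[[ 0.40681997  0.04128077]
 [ 0.63634302  0.09348609]
 [ 0.66769589 -0.04003668]
 [ 0.43730727 -0.0916507 ]] [0.23538527 0.13715442 0.23609939 0.13638274]
yaw 0.2220163652783655 o [0.58093703 0.01067873]
[ 0.61120557 -0.04456153  0.024     ] [ 0.62405175 -0.03650676  0.024     ] [ 0.60790216 -0.02831585  0.024     ] [0.54276441 0.0540341  0.024     ] 0.015162577524929397
0.0630002718515897 -0.9491131124703549
0.04740986704813122 -0.9657913935872458
0.057765364220413735 2.2927097345889313
seam->notch -0.901172204924993 0.12061430005552809 [0.58019653 0.00674998 0.024     ]
knob [ 0.44739781 -0.01801906  0.067     ]
bar [0.56425477 0.02914117 0.08      ] [ 0.59466585 -0.00960746  0.08      ] [0.57946031 0.00976686 0.08      ] -0.9053742340897015
```

```bash
python3 -m jog '[[[0.019,0.017,0],[0,0,0],100],[[0.019,0.017,-0.03],[0,0,0],100],[[0,0,-0.04],[0,0,0],100],[[0,0,-0.03],[0,0,0],60],[[0,0,0],[0,0,0],60]]' 30
python3 - <<'E'
from workcell import sensors
o=sensors.get_obs();print(o["position"],o["ee_rot"],o["joint_pos"])
E
```

```text
clock: 2.4
position: [0.5797, 0.0021, 0.1501]
ee_rot: [0.457, 0.89, -0.005, -0.0]
ft_force: [-0.7, -0.2, 0.9]
grip_width: 0.611
[0.57974643 0.00210387 0.15009105] [ 4.56813180e-01  8.89548841e-01 -4.93269997e-03 -4.97604543e-04] [ 0.47535114  0.36379058 -0.68917343  1.63737956  0.24964006  1.23531916
  0.3557741 ]
```

```bash
python3 -m jog '[[[0,0.007,-0.03],[0,0,0.02],60],[[0,0,-0.03],[0,0,0],60],[[0,0,-0.02],[0,0,0],60],[[0,0,0],[0,0,0],60]]' 30
python3 - <<'E'
from workcell import sensors,cams
import cv2,pickle
o=sensors.get_obs();print(o["position"],o["ee_rot"],o["ft_force"])
p,d=cams.camera("wrist");cv2.imwrite("pics/w2.png",p[:,:,::-1])
E
```

```text
clock: 2.9
position: [0.5824, 0.0053, 0.0736]
ee_rot: [0.452, 0.892, -0.005, 0.003]
ft_force: [0.3, 0.7, 0.5]
grip_width: 0.601
[0.58240838 0.00531581 0.07357836] [ 0.45197657  0.892013   -0.00465106  0.00289002] [0.3411397  0.73228083 0.49577392]
```

View pics/w2.png

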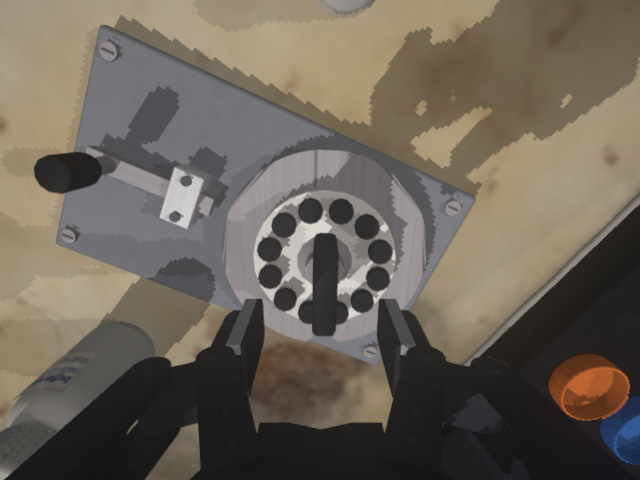

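The bar (324,285) stands between the pads (260 and 395) and is parallel to them. I'll move about 4 mm along the bar, go down and close.

```bash
python3 -m jog '[[[-0.002,0.004,-0.006],[0,0,0],60],[[0,0,0],[0,0,0],0],[[0,0,0],[0,0,0],0],[[0,0,0],[0,0,0],0],[[0,0,0],[0,0,0],0]]' 40
python3 - <<'E'
from workcell import sensors
o=sensors.get_obs();print(o["position"],o["ee_rot"],o["torque"],o["joint_pos"])
E
```

```text
clock: 3.58
position: [0.5828, 0.0097, 0.0716]
ee_rot: [0.452, 0.892, -0.003, 0.006]
ft_force: [-0.1, -0.6, 1.1]
grip_width: 0.002
[0.5828454  0.00973866 0.07155625] [ 0.45223773  0.8918724  -0.00345105  0.00572241] [ 0.00708398 -0.02120697 -0.0304045 ] [ 0.43907269  0.44394083 -0.66647159  1.71726742  0.31946994  1.08321819
  0.30135388]
```

The gripper shut completely, so it missed the bar. I'll look.

Run:
```python
from workcell import sensors,cams
import cv2,pickle
for n in("wrist","scene","top"):
    p,d=cams.camera(n);p=p[:,:,::-1]
    if n=="scene": p=cv2.resize(p[120:340,220:460],None,fx=2.5,fy=2.5)
    if n=="top": p=cv2.resize(p[150:330,240:440],None,fx=3,fy=3)
    cv2.imwrite(f"pics/{n}3.png",p)
```

```text
(no output)
```

View pics/wrist3.png

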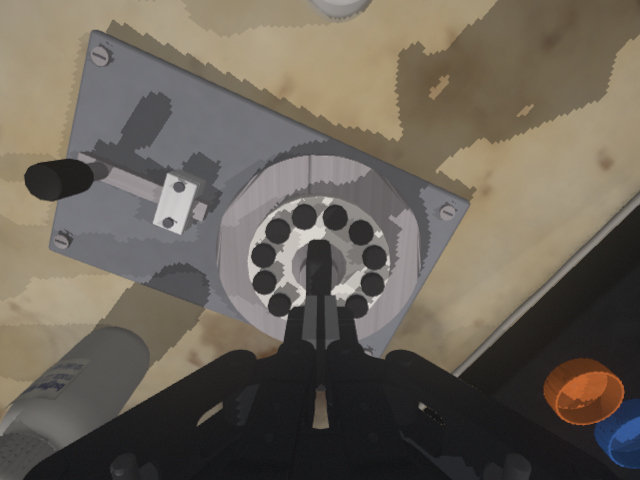

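View pics/scene3.png

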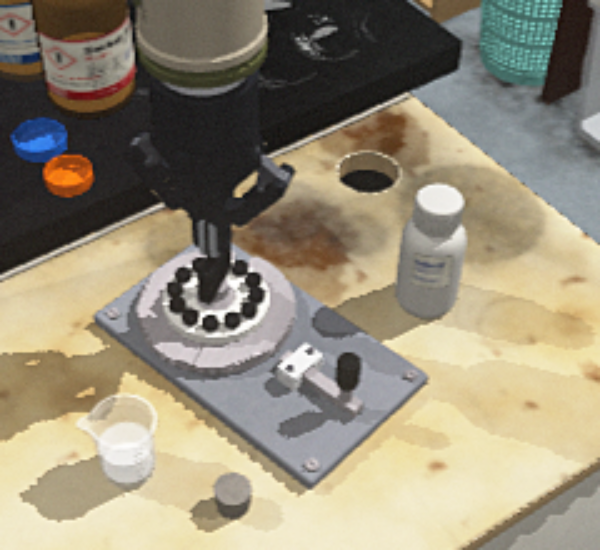

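View pics/top3.png

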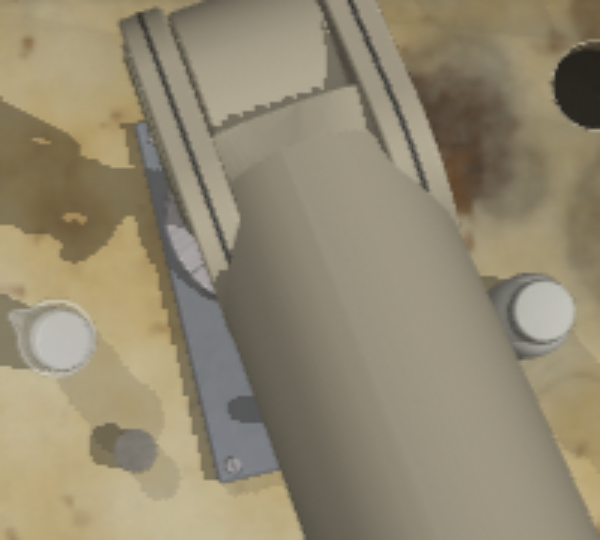

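Run:
```python
import cv2
p=cv2.imread("pics/wrist3.png")
c=p[190:420,240:400]
cv2.imwrite("pics/w3z.png",cv2.convertScaleAbs(cv2.resize(c,None,fx=2.6,fy=2.6,interpolation=cv2.INTER_CUBIC),alpha=2.2,beta=10))
p=cv2.imread("pics/w1.png")
```

```text
(no output)
```

View pics/w3z.png

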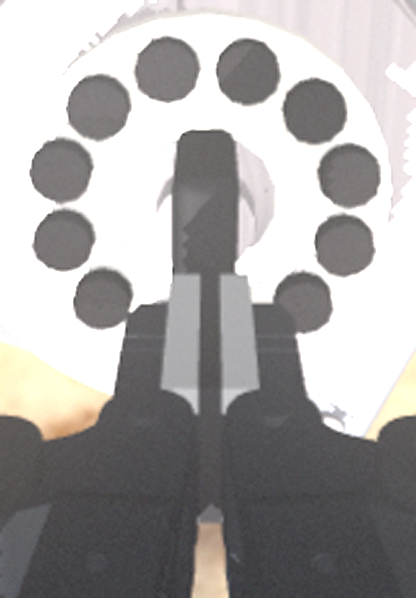

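Run:
```python
from h import *
from workcell import sensors
from scipy.spatial.transform import Rotation as R
o=sensors.get_obs();p=o["position"];r=R.from_quat(o["ee_rot"])
for q in([0,0,0],[0,0,.019],[.011,0,.019],[-.011,0,.019]): print(q,(p+r.apply(q)).round(4),proj("wrist",p+r.apply(q)))
print("camera",-cams.camera_model("wrist")["view"][:3,:3].T@cams.camera_model("wrist")["view"][:3,3])
a=-.92;d=np.array([np.cos(a),np.sin(a),0])
for s in(-.023,0,.023):
  for z in (.08,.048): P=np.array([.580,.009,z])+s*d;print(s,z,proj("wrist",P))
```

```text
[0, 0, 0] [0.5828 0.0097 0.0714] [319.86244692 298.78851361]
[0, 0, 0.019] [0.5829 0.0095 0.0524] [319.91561767 282.75416475]
[0.011, 0, 0.019] [0.5764 0.0184 0.0523] [319.89963909 264.18478064]
[-0.011, 0, 0.019] [0.5894 0.0006 0.0526] [319.93103397 300.67010379]
camera [0.53376114 0.07745994 0.22796768]
-0.023 0.08 [312.95284913 260.52331884]
-0.023 0.048 [314.21071989 238.38584944]
0 0.08 [314.20649823 305.42950479]
0 0.048 [315.22399262 277.24723153]
0.023 0.08 [315.35194583 346.45987238]
0.023 0.048 [316.16273542 313.2502162 ]
```

Run:
```python
from h import *
m=cams.camera_model("wrist");K=m["intrinsics"];V=m["view"];R=V[:3,:3];t=V[:3,3]
p,d=cams.camera("wrist")
from workcell import sensors
print(sensors.get_obs()["position"],sensors.get_obs()["grip_width"])
for u,v in((318,245),(318,255),(318,262),(318,275),(318,285),(318,292),(310,300),(332,300),(310,320),(332,320),(321,300),(321,320),(321,340),(300,320),(342,320),(258,285)):
    q=np.linalg.solve(K,[u,v,1.])*d[v,u]; print((u,v),d[v,u].round(4),(R.T@(q-t)).round(4),p[v,u])
```

```text
[0.58277983 0.00970721 0.07141065] 0.005116472917154536
(318, 245) 0.1764 [0.5672 0.0294 0.0616] [44 42 42]
(318, 255) 0.1636 [0.5674 0.0293 0.0752] [45 43 43]
(318, 262) 0.1587 [0.5682 0.0283 0.0808] [48 47 47]
(318, 275) 0.1603 [0.5718 0.0233 0.0813] [45 44 43]
(318, 285) 0.1621 [0.5748 0.0192 0.0811] [43 43 43]
(318, 292) 0.1642 [0.5772 0.0159 0.0802] [41 41 41]
(310, 300) 0.1502 [0.5726 0.0166 0.094 ] [76 76 77]
(332, 300) 0.1492 [0.5799 0.0225 0.0949] [77 76 77]
(310, 320) 0.1336 [0.5726 0.0175 0.1113] [75 75 76]
(332, 320) 0.1351 [0.5799 0.0218 0.11  ] [74 74 75]
(321, 300) 0.1498 [0.5763 0.0195 0.0943] [42 41 40]
(321, 320) 0.1338 [0.576  0.0199 0.1111] [38 37 37]
(321, 340) 0.1212 [0.5759 0.02   0.1244] [37 37 37]
(300, 320) 0.1422 [0.5718 0.0112 0.1038] [40 40 40]
(342, 320) 0.1416 [0.5854 0.0215 0.1043] [41 41 42]
(258, 285) 0.2034 [ 0.5572 -0.0162  0.0437] [52 50 50]
```

Run:
```python
from h import *
import cv2
m=cams.camera_model("scene");K=m["intrinsics"];V=m["view"];R=V[:3,:3];t=V[:3,3]
p,d=cams.camera("scene")
for v in range(200,246,3):
  print(v,[ (R.T@(np.linalg.solve(K,[u,v,1.])*d[v,u]-t)).round(3).tolist() for u in (303,307)])
print(proj("scene",[.5828,.0097,.0524]),proj("scene",[.5828,.0097,.0915]),proj("scene",[.58,.009,.08]))
c=p[180:260,260:350,::-1]; cv2.imwrite("pics/s4.png",cv2.convertScaleAbs(cv2.resize(c,None,fx=7,fy=7,interpolation=cv2.INTER_CUBIC),alpha=1.8))
```

```text
200 [[0.565, 0.022, 0.157], [0.561, 0.015, 0.156]]
203 [[0.58, 0.013, 0.133], [0.566, 0.013, 0.145]]
206 [[0.572, 0.018, 0.134], [0.566, 0.013, 0.136]]
209 [[0.575, 0.016, 0.124], [0.565, 0.014, 0.13]]
212 [[0.573, 0.018, 0.118], [0.572, 0.01, 0.115]]
215 [[0.574, 0.017, 0.109], [0.571, 0.011, 0.108]]
218 [[0.576, 0.017, 0.1], [0.572, 0.011, 0.1]]
221 [[0.575, 0.017, 0.093], [0.57, 0.012, 0.094]]
224 [[0.579, 0.016, 0.08], [0.574, 0.01, 0.081]]
227 [[0.572, 0.02, 0.08], [0.57, 0.012, 0.077]]
230 [[0.563, 0.026, 0.083], [0.57, 0.012, 0.069]]
233 [[0.563, 0.026, 0.076], [0.569, 0.013, 0.062]]
236 [[0.563, 0.026, 0.067], [0.569, 0.014, 0.054]]
239 [[0.562, 0.027, 0.059], [0.568, 0.015, 0.047]]
242 [[0.571, 0.022, 0.04], [0.566, 0.016, 0.041]]
245 [[0.569, 0.024, 0.034], [0.561, 0.019, 0.038]]
[304.89451086 231.52125478] [304.28554422 217.5338111 ] [305.5503596  222.43892277]
```

View pics/s4.png

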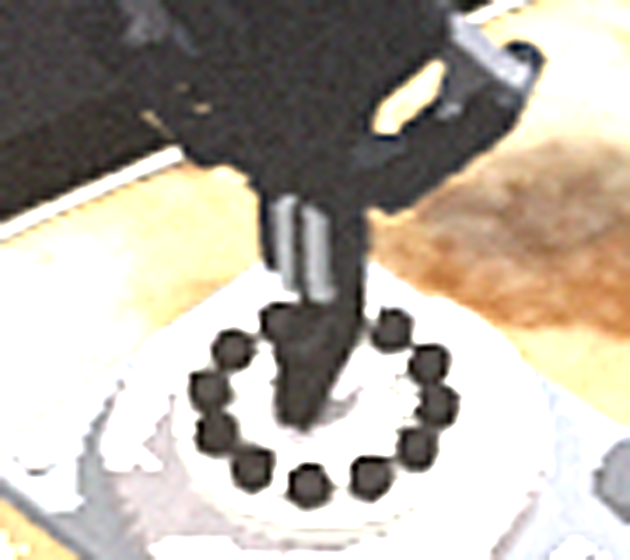

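Both cameras' depth puts the shut fingertips at z ≈ 0.09, about 10 mm above the bar's top (0.081). The reported TCP z implies 0.052, so the reported z is about 38 mm low while xy agrees. I'll trust the cameras: open, go down about 40 mm in small steps watching the force, and check again.

```bash
python3 -m jog '[[[0,0,0],[0,0,0],55],[[0,0,0],[0,0,0],55],[[0,0,0],[0,0,0],55],[[-0.001,0,-0.01],[0,0,0],55],[[-0.001,0,-0.01],[0,0,0],55]]' 40
python3 - <<'E'
from h import *
from workcell import sensors
import cv2
m=cams.camera_model("wrist");K=m["intrinsics"];V=m["view"];R=V[:3,:3];t=V[:3,3]
print(sensors.get_obs()["position"],sensors.get_obs()["ft_force"],sensors.get_obs()["ee_rot"])
p,d=cams.camera("wrist");cv2.imwrite("pics/w5.png",p[:,:,::-1])
v,u=np.mgrid[0:480,0:640];q=np.stack([u,v,np.ones_like(u)],-1)@np.linalg.inv(K).T*d[...,None]
W=(q-t)@R;np.save("w5.npy",W)
for v in range(270,341,10): print(v,[(u,W[v,u].round(3).tolist()) for u in (258,270,380,392)])
E
```

```text
clock: 4.45
position: [0.581, 0.0097, 0.0506]
ee_rot: [0.452, 0.892, -0.003, 0.006]
ft_force: [-0.2, -0.8, -0.2]
grip_width: 0.551
[0.58098524 0.00968817 0.05061624] [-0.16025256 -0.76325131 -0.21818464] [ 0.45230289  0.8918377  -0.00330779  0.00605549]
270 [(258, [0.548, 0.001, 0.043]), (270, [0.553, 0.005, 0.044]), (380, [0.598, 0.038, 0.043]), (392, [0.604, 0.041, 0.042])]
280 [(258, [0.551, -0.004, 0.042]), (270, [0.556, -0.0, 0.042]), (380, [0.602, 0.033, 0.043]), (392, [0.607, 0.037, 0.043])]
290 [(258, [0.555, -0.01, 0.04]), (270, [0.561, -0.008, 0.036]), (380, [0.608, 0.027, 0.037]), (392, [0.614, 0.031, 0.036])]
300 [(258, [0.553, 0.004, 0.075]), (270, [0.563, -0.01, 0.042]), (380, [0.595, 0.034, 0.074]), (392, [0.615, 0.028, 0.042])]
310 [(258, [0.554, 0.005, 0.082]), (270, [0.566, -0.015, 0.043]), (380, [0.594, 0.033, 0.082]), (392, [0.597, 0.037, 0.083])]
320 [(258, [0.555, 0.005, 0.089]), (270, [0.57, -0.02, 0.042]), (380, [0.594, 0.032, 0.086]), (392, [0.596, 0.036, 0.09])]
330 [(258, [0.557, 0.003, 0.093]), (270, [0.573, -0.025, 0.043]), (380, [0.597, 0.029, 0.088]), (392, [0.595, 0.035, 0.097])]
340 [(258, [0.559, 0.001, 0.095]), (270, [0.581, -0.042, 0.025]), (380, [0.599, 0.025, 0.088]), (392, [0.594, 0.034, 0.103])]
```

View pics/w5.png

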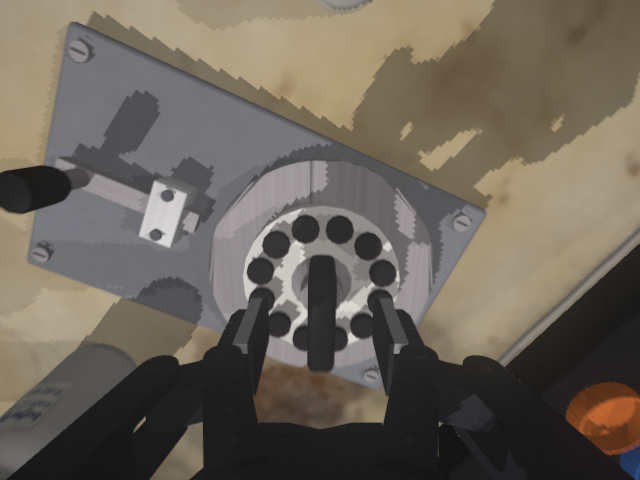

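The pads straddle the bar, with their tips at z ≈ 0.074. Another 19 mm down.

```bash
python3 -m jog '[[[0,0,-0.01],[0,0,0],55],[[0,0,-0.009],[0,0,0],55],[[0,0,0],[0,0,0],0],[[0,0,0],[0,0,0],0],[[0,0,0],[0,0,0],0]]' 40
python3 - <<'E'
from h import *
from workcell import sensors
import cv2
o=sensors.get_obs();print(o["position"],o["ft_force"],o["torque"],o["ee_rot"],o["grip_width"])
p,d=cams.camera("wrist");cv2.imwrite("pics/w6.png",p[:,:,::-1])
E
```

```text
clock: 5.12
position: [0.5809, 0.0107, 0.0285]
ee_rot: [0.452, 0.892, -0.003, 0.005]
ft_force: [-1.0, -1.2, -3.2]
grip_width: 0.217
[0.58088216 0.01068905 0.02850674] [-0.98847731 -1.24216695 -3.23252179] [-0.22239508  0.21148937 -0.05790889] [ 0.45191101  0.89204239 -0.0026718   0.00544804] 0.21702596141783673
```

View pics/w6.png

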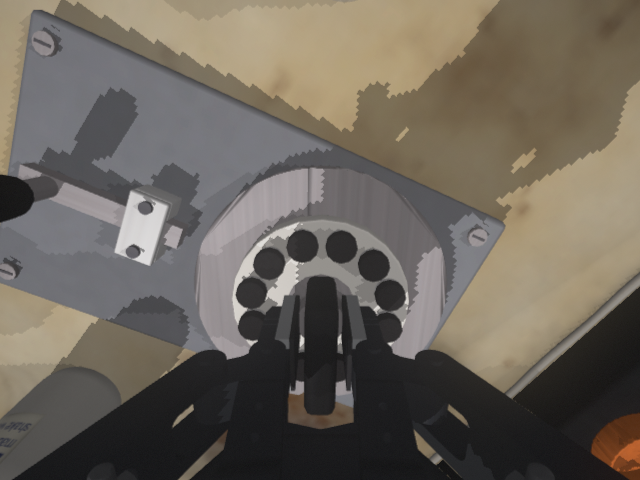

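The pads are closing on the bar, which sits between them at (320,340). A few more still rows to finish the grip.

```bash
python3 -m jog '[[[0,0,0],[0,0,0],0],[[0,0,0],[0,0,0],0],[[0,0,0],[0,0,0],0]]' 50
python3 - <<'E'
from workcell import sensors
o=sensors.get_obs();print(o["position"],o["ft_force"],o["torque"],o["ee_rot"],o["grip_width"],o["joint_pos"])
E
```

```text
clock: 5.55
position: [0.5808, 0.0106, 0.0285]
ee_rot: [0.452, 0.892, -0.003, 0.005]
ft_force: [1.6, 0.5, -2.4]
grip_width: 0.216
[0.58081523 0.01063491 0.02852495] [ 1.60428147  0.5287635  -2.38956352] [ 0.16659668 -0.23920036  0.00697305] [ 0.45195102  0.89202197 -0.00266334  0.00547711] 0.21567934441276737 [ 0.42154221  0.49375414 -0.64644156  1.75352542  0.35767773  1.00629921
  0.27230694]
```

```bash
python3 -m jog '[[[0,0,0],[0,0,-0.08],0],[[0,0,0],[0,0,-0.12],0],[[0,0,0],[0,0,-0.15],0]]' 50
python3 - <<'E'
from workcell import sensors
import numpy as np
o=sensors.get_obs();q=o["ee_rot"];print(o["position"],o["ft_force"],o["torque"],2*np.arctan2(q[1],q[0]),q,o["grip_width"])
E
```

```text
clock: 5.92
position: [0.5811, 0.0108, 0.0285]
ee_rot: [0.604, 0.797, -0.003, 0.005]
ft_force: [2.3, -0.2, -3.3]
grip_width: 0.215
[0.58105077 0.01077847 0.02854476] [ 2.307215   -0.18497273 -3.27249214] [ 0.1541714  -0.36932919  0.09295024] 1.8446336841910167 [ 0.60396456  0.79698897 -0.00320087  0.00501357] 0.21477930726335973
```

Turning well with low forces.

```bash
python3 -m jog '[[[0,0,0],[0,0,-0.16],0],[[0,0,0],[0,0,-0.16],0],[[0,0,0],[0,0,-0.16],0],[[0,0,0],[0,0,-0.16],0],[[0,0,0],[0,0,-0.16],0]]';python3 -m jog '[[[0,0,0],[0,0,-0.16],0],[[0,0,0],[0,0,-0.16],0],[[0,0,0],[0,0,-0.16],0],[[0,0,0],[0,0,-0.12],0],[[0,0,0],[0,0,0],0]]'
python3 - <<'E'
from workcell import sensors
import numpy as np
o=sensors.get_obs();q=o["ee_rot"];print(o["position"],o["ft_force"],o["torque"],2*np.arctan2(q[1],q[0]),q,o["grip_width"],o["joint_pos"])
E
```

```text
clock: 6.55
position: [0.5816, 0.0107, 0.0286]
ee_rot: [0.873, 0.487, -0.004, 0.004]
ft_force: [2.0, 0.2, -4.5]
grip_width: 0.213
clock: 7.18
position: [0.5819, 0.0104, 0.0285]
ee_rot: [0.98, 0.198, -0.005, 0.003]
ft_force: [1.5, -0.5, -2.6]
grip_width: 0.216
[0.58194332 0.0103753  0.02852677] [ 1.47391289 -0.52495436 -2.59320474] [ 0.14358928 -0.31001922 -0.04743593] 0.39795480476240214 [ 0.98025271  0.19766368 -0.00521298  0.00255232] 0.21622315988002408 [ 0.15489801  0.4416241  -0.31092203  1.74926075  0.16450634  0.98580236
 -1.39344171]
```

```bash
python3 -m jog '[[[0,0,0],[0,0,-0.1],0],[[0,0,0],[0,0,-0.06],0],[[0,0,0],[0,0,0],0]]'
python3 - <<'E'
from workcell import sensors,cams
import numpy as np,cv2
o=sensors.get_obs();q=o["ee_rot"];print(o["position"],o["ft_force"],o["torque"],2*np.arctan2(q[1],q[0]),q)
for n in("wrist","scene","top"):
    p,d=cams.camera(n);p=p[:,:,::-1];cv2.imwrite(f"pics/{n}7.png",p)
    if n=="scene": cv2.imwrite("pics/s7z.png",cv2.resize(p[180:330,240:400],None,fx=4,fy=4,interpolation=cv2.INTER_CUBIC))
    if n=="top": cv2.imwrite("pics/t7z.png",cv2.resize(p[168:318,260:400],None,fx=4,fy=4,interpolation=cv2.INTER_CUBIC))
E
```

```text
clock: 7.55
position: [0.5819, 0.0103, 0.0285]
ee_rot: [0.993, 0.121, -0.005, 0.002]
ft_force: [0.4, 0.1, -2.8]
grip_width: 0.216
[0.58194302 0.01025364 0.02853995] [ 0.3939241   0.13547661 -2.79817439] [ 0.09774086 -0.31153534 -0.08257544] 0.243135790454259 [ 0.9926029   0.12126663 -0.00538924  0.0021992 ]
```

View pics/wrist7.png

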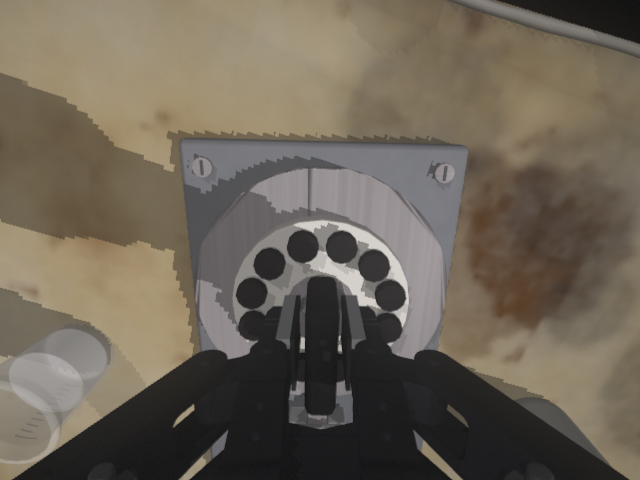

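View pics/s7z.png

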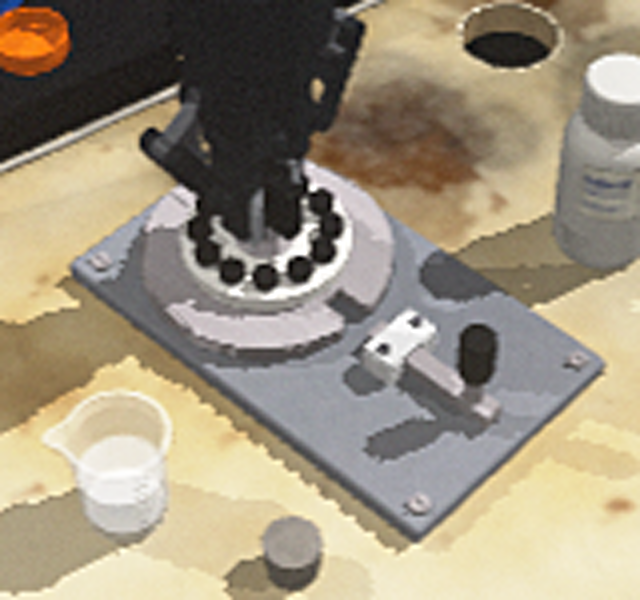

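Run:
```python
from workcell import cams
import cv2
p=cv2.imread("pics/wrist7.png")
cv2.imwrite("pics/w7z.png",cv2.resize(p[125:225,170:480],None,fx=2.5,fy=2.5,interpolation=cv2.INTER_CUBIC))
p=cv2.imread("pics/scene7.png")
cv2.imwrite("pics/s7zz.png",cv2.resize(p[235:300,300:370],None,fx=9,fy=9,interpolation=cv2.INTER_CUBIC))
```

```text
(no output)
```

View pics/w7z.png

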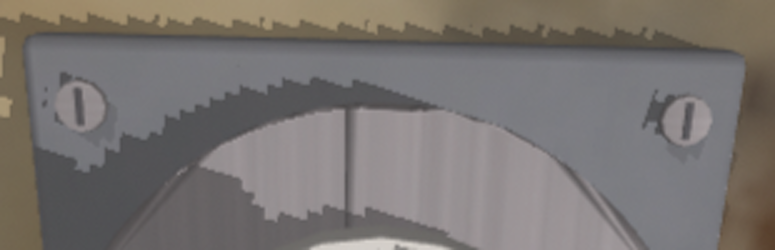

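View pics/s7zz.png

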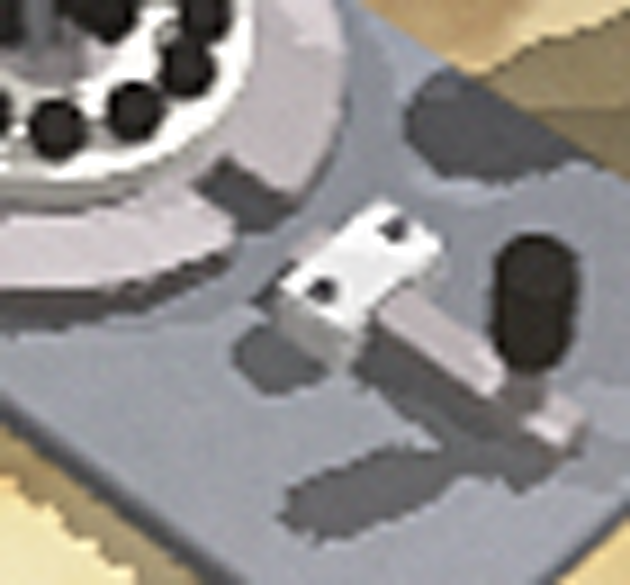

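Run:
```python
from h import *
import pickle
# wrist
f=lambda u,v,z:px("wrist",170+u/2.5-.3,125+v/2.5-.3,z)
A,B=f(28,42,.012),f(742,60,.012);s1,s2=f(348,110,.024),f(348,225,.024);sc1,sc2=f(80,105,.013),f(686,120,.013)
print(np.linalg.norm(A-B),A,B);e=A-B;yaw=np.arctan2(e[1],e[0])-np.pi/2
e=sc1-sc2;print("yaw edge",yaw,"screws",np.arctan2(e[1],e[0])-np.pi/2,np.linalg.norm(e))
M=(A+B)/2;M2=(sc1+sc2)/2
c,s=np.cos(yaw),np.sin(yaw);x=np.array([c,s]);y=np.array([-s,c])
o=M[:2]-.075*x;print("o",o)
for q in(s1,s2,M2):print("seam stand xy",(q[:2]-o)@x,(q[:2]-o)@y)
e=s1-s2;print("seam dir",np.arctan2(e[1],e[0])-yaw)
# scene
g=lambda u,v,z:px("scene",240+u/4-.4,180+v/4-.4,z)
C=[g(73,268,.012),g(415,538,.012),g(603,365,.012)]
for q in C:print(q)
x=C[0]-C[1];print("scene yaw",np.arctan2(x[1],x[0]),np.linalg.norm(x),np.linalg.norm(C[1]-C[2]))
x=x[:2]/np.linalg.norm(x[:2]);y=np.array([-x[1],x[0]]);o=(C[1][:2]+C[2][:2])/2+.165*x;print("o",o)
h=lambda u,v,z:px("scene",300+u/9-.45,235+v/9-.45,z)
for n,u,v,z in(("ml",238,238,.024),("mr",297,200,.024),("il",195,187,.024),("ir",228,160,.024),("s1",323,288,.031),("s2",395,228,.031),("knobtop",535,247,.067)):
    q=h(u,v,z)[:2]-o;print(n,q@x,q@y)
```

```text
0.13612651193483288 [0.6378251  0.09286752 0.012     ] [ 0.66722934 -0.0400453   0.012     ]
yaw edge 0.21772282004674337 screws 0.21740846275377468 0.11745290607422539
o [0.57929783 0.01021061]
seam stand xy 0.06523227240521569 0.006892064097317232
seam stand xy 0.04379793966056016 0.006593257966695981
seam stand xy 0.06355924317968856 0.0001633885176416897
seam dir 0.013939635066584216
[0.63428874 0.09247365 0.012     ]
[0.40351008 0.0437477  0.012     ]
[ 0.43307887 -0.09040501  0.012     ]
scene yaw 0.2080810543481082 0.23586650906548495 0.13737271896193612
o [0.57973528 0.01075749]
ml -0.06372385027719463 0.007250633668262697
mr -0.06555551954597416 -0.009525464244797695
il -0.046854100394108374 0.003225826269589141
ir -0.04665238225572025 -0.007458082133481325
s1 -0.09036349842277472 0.009032237508245448
s2 -0.09020309500229094 -0.013910723844915054
knobtop -0.13375731866447646 -0.006634805949869204
```

Scene camera: the notch's centre is within about 1–2 mm of the bolt line. The wrist seam direction and the tool yaw suggest +0.014 to +0.025 rad remains. I'll correct by −0.015, release and lift.

```bash
python3 -m jog '[[[0,0,0],[0,0,-0.015],0],[[0,0,0],[0,0,0],0],[[0,0,0],[0,0,0],0]]';  python3 -m jog '[[[0,0,0],[0,0,0],55],[[0,0,0],[0,0,0],55],[[0,0,0],[0,0,0],55],[[0,0,0.02],[0,0,0],55],[[0,0,0.04],[0,0,0],55]]'; python3 -m jog '[[[-0.03,-0.01,0.05],[0,0,0],55],[[-0.04,-0.01,0.05],[0,0,0],55],[[-0.04,-0.01,0.03],[0,0,0],55],[[0,0,0],[0,0,0],55]]'
python3 - <<'E'
from workcell import sensors,cams
import numpy as np,cv2
o=sensors.get_obs();q=o["ee_rot"];print(o["position"],o["ft_force"],2*np.arctan2(q[1],q[0]),q)
for n in("wrist","scene"):
    p,d=cams.camera(n);p=p[:,:,::-1];cv2.imwrite(f"pics/{n}8.png",p)
    if n=="scene": cv2.imwrite("pics/s8z.png",cv2.resize(p[210:310,280:390],None,fx=6,fy=6,interpolation=cv2.INTER_CUBIC))
E
```

```text
clock: 8.07
position: [0.5819, 0.0102, 0.0285]
ee_rot: [0.993, 0.114, -0.005, 0.002]
ft_force: [1.6, 0.5, -2.4]
grip_width: 0.212
clock: 8.7
position: [0.5799, 0.0102, 0.0892]
ee_rot: [0.993, 0.115, -0.008, 0.002]
ft_force: [0.6, 0.2, 0.2]
grip_width: 0.55
clock: 9.2
position: [0.4712, -0.0191, 0.2296]
ee_rot: [0.993, 0.115, -0.002, 0.003]
ft_force: [0.8, 0.0, 0.4]
grip_width: 0.554
[ 0.47121228 -0.01914879  0.22957381] [0.75755398 0.02385246 0.3964695 ] 0.2307362973371593 [ 0.9933469   0.11511175 -0.00191555  0.00274764]
```

View pics/wrist8.png

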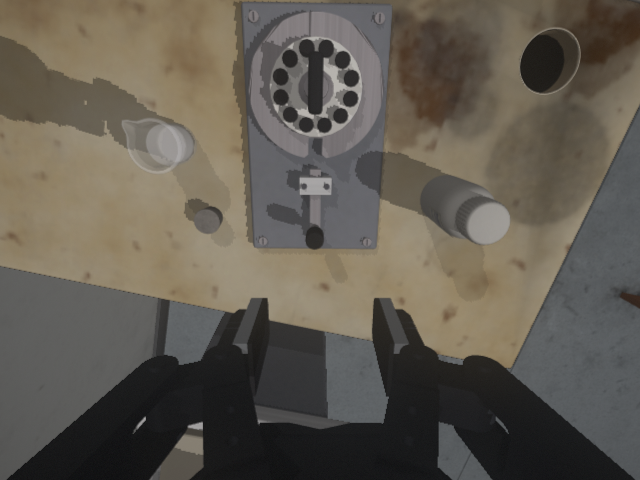

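View pics/s8z.png

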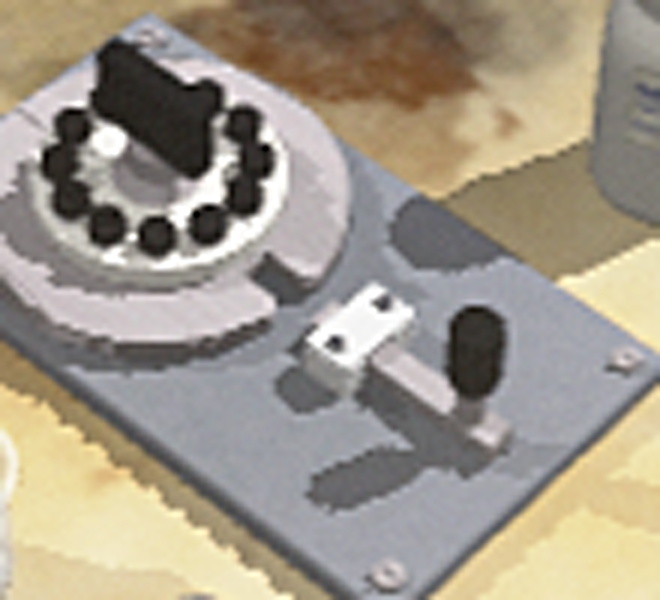

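Run:
```python
import cv2
p=cv2.imread("pics/wrist8.png")
cv2.imwrite("pics/w8z.png",cv2.resize(p[130:255,245:385],None,fx=4.5,fy=4.5,interpolation=cv2.INTER_CUBIC))
```

```text
(no output)
```

View pics/w8z.png

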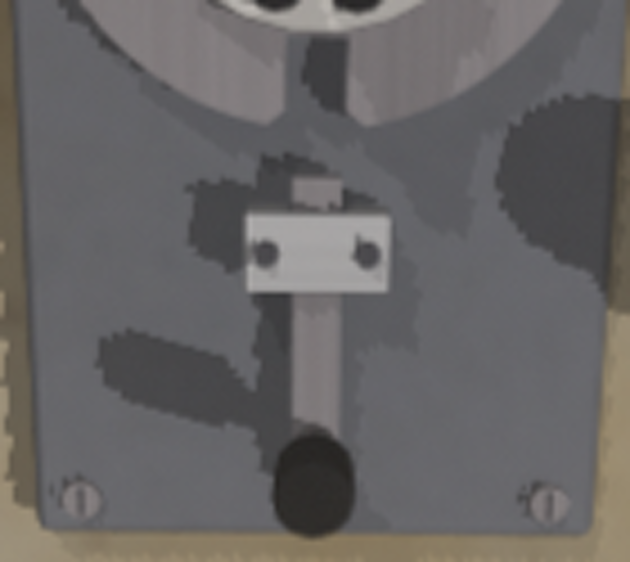

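The notch (columns 287–347, mid 317) and the bolt (292–341, mid 316.5) line up to well under 1 mm. Now the knob's position.

Run:
```python
from h import *
f=lambda u,v,z:px("wrist",245+u/4.5-.4,130+v/4.5-.4,z)
print("knob top",f(314,497,.067),"tip",f(317,180,.023),"guide front/back",f(317,212,.031),f(317,293,.031))
o=np.array([.5795,.0105]);c,s=np.cos(.2175),np.sin(.2175)
for q in(f(314,497,.067),f(317,180,.023),f(317,212,.031),f(317,293,.031)):
  e=q[:2]-o;print(e@[c,s],e@[-s,c])
W=np.array
for X in(-.141,-.111):print(X,o+X*W([c,s]))
```

```text
knob top [ 0.44865707 -0.01789545  0.067     ] tip [ 0.50782453 -0.00442656  0.023     ] guide front/back [ 0.50197646 -0.00586186  0.031     ] [ 0.48432038 -0.00993224  0.031     ]
-0.13388770097430633 0.0005080397465734248
-0.0732077870981083 0.0008919045041145464
-0.07922779826561846 0.0007523674430446001
-0.09734624264402175 0.0005878793668719365
-0.141 [ 0.44182196 -0.01992628]
-0.111 [ 0.47111516 -0.0134526 ]
```

```bash
python3 -m jog '[[[-0.025,0.001,-0.04],[0,0,-0.012],55],[[0,0,-0.05],[0,0,0],55],[[0,0,-0.04],[0,0,0],55],[[0,0,0],[0,0,0],55]]'
python3 - <<'E'
from h import *
from workcell import sensors
import cv2
m=cams.camera_model("wrist");K=m["intrinsics"];V=m["view"];R=V[:3,:3];t=V[:3,3]
o=sensors.get_obs();q=o["ee_rot"];print(o["position"],2*np.arctan2(q[1],q[0]),q)
p,d=cams.camera("wrist");cv2.imwrite("pics/w9.png",p[:,:,::-1])
v,u=np.mgrid[0:480,0:640];W=(np.stack([u,v,np.ones_like(u)],-1)@np.linalg.inv(K).T*d[...,None]-t)@R
np.save("w9.npy",W)
k=(W[...,2]>.06)&(W[...,2]<.072);v,u=np.nonzero(k)
print(k.sum(),W[k].mean(0),u.min(),u.max(),v.min(),v.max())
for vv in range(290,340,10): print(vv,W[vv,250:276:5].round(3).tolist())
E
```

```text
clock: 9.8
position: [0.4467, -0.0152, 0.0914]
ee_rot: [0.994, 0.111, -0.005, 0.001]
ft_force: [-0.4, -0.5, 0.7]
grip_width: 0.549
[ 0.44669229 -0.01523435  0.09140016] 0.22274402307562463 [ 9.93790162e-01  1.11140308e-01 -5.30124346e-03  9.18489479e-04]
2639 [ 0.49330123 -0.06665715  0.06616747] 0 625 43 292
290 [[0.395, 0.03, 0.002], [0.394, 0.026, -0.001], [0.396, 0.022, 0.0], [0.397, 0.018, 0.001], [0.398, 0.015, 0.0], [0.399, 0.011, 0.002]]
300 [[0.451, 0.017, 0.115], [0.452, 0.015, 0.115], [0.452, 0.013, 0.115], [0.452, 0.011, 0.115], [0.388, 0.013, -0.001], [0.39, 0.009, 0.001]]
310 [[0.452, 0.016, 0.124], [0.451, 0.014, 0.123], [0.452, 0.012, 0.124], [0.449, 0.01, 0.117], [0.38, 0.012, 0.001], [0.382, 0.008, 0.001]]
320 [[0.452, 0.014, 0.131], [0.452, 0.012, 0.131], [0.451, 0.011, 0.129], [0.445, 0.009, 0.118], [0.372, 0.01, 0.001], [0.373, 0.006, 0.001]]
330 [[0.452, 0.013, 0.138], [0.452, 0.011, 0.138], [0.448, 0.01, 0.13], [0.441, 0.008, 0.12], [0.363, 0.008, 0.001], [0.363, 0.004, 0.0]]
```

View pics/w9.png

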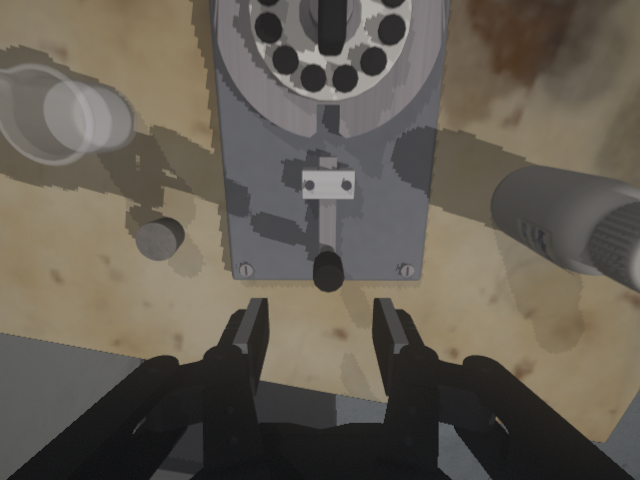

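Run:
```python
import numpy as np
W=np.load("w9.npy")
s=W[240:300,305:352].reshape(-1,3);k=s[s[:,2]>.063];print(len(k),k.mean(0),k.min(0),k.max(0))
c,sn=np.cos(.2175),np.sin(.2175)
e=k[:,:2]-[.5795,.0105];x=e@[c,sn];y=e@[-sn,c];print(x.min(),x.max(),y.min(),y.max())
```

```text
767 [ 0.44927873 -0.01837604  0.07098003] [ 0.43821073 -0.02805412  0.06300321] [0.52698124 0.00382663 0.24814993]
-0.14468868565411275 -0.05272146293707888 -0.00929523207703605 0.008438635844241364
```

```bash
python3 -m jog '[[[0,-0.004,-0.02],[0,0,0],55],[[0,0,-0.02],[0,0,0],55],[[0,0,-0.02],[0,0,0],55],[[0,0,0],[0,0,0],55]]'
python3 - <<'E'
from h import *
from workcell import sensors
import cv2
o=sensors.get_obs();q=o["ee_rot"];print(o["position"],2*np.arctan2(q[1],q[0]),o["ft_force"])
p,d=cams.camera("wrist");cv2.imwrite("pics/w10.png",p[:,:,::-1])
E
```

```text
clock: 10.35
position: [0.4545, -0.0184, 0.0386]
ee_rot: [0.994, 0.112, 0.001, 0.001]
ft_force: [0.1, 0.3, 0.2]
grip_width: 0.55
[ 0.45454782 -0.0183569   0.03862847] 0.22364014703748872 [0.12817429 0.25977522 0.22188867]
```

View pics/w10.png

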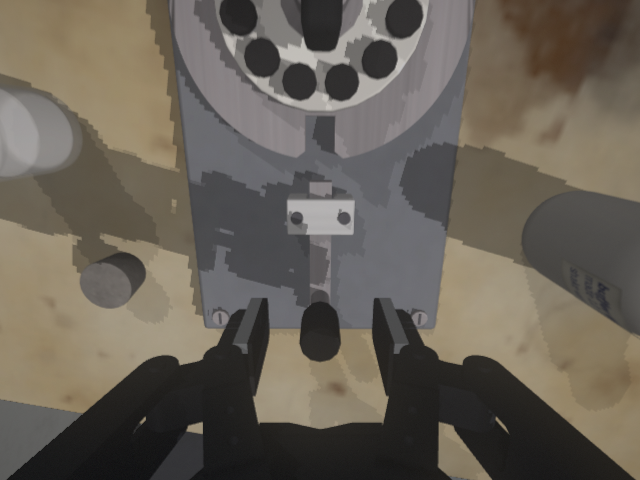

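The knob at (320,333) is centred between the pads. x drifted 8 mm forward, so I'll correct that, go down 16 mm and close gently.

```bash
python3 -m jog '[[[-0.008,-0.001,-0.008],[0,0,0],55],[[0,0,-0.008],[0,0,0],55],[[0,0,0],[0,0,0],55]]'
python3 - <<'E'
from h import *
from workcell import sensors
o=sensors.get_obs();q=o["ee_rot"];print(o["position"],2*np.arctan2(q[1],q[0]),o["ft_force"])
E
```

```text
clock: 10.78
position: [0.4487, -0.0194, 0.0252]
ee_rot: [0.994, 0.112, 0.003, 0.002]
ft_force: [0.3, 0.6, -1.0]
grip_width: 0.552
[ 0.44868934 -0.01939131  0.0251646 ] 0.2236262037375163 [ 0.34666254  0.58116169 -0.99265238]
```

```bash
python3 -m jog '[[[0,0,-0.003],[0,0,0],55],[[0,0,0],[0,0,0],0],[[0,0,0],[0,0,0],0],[[0,0,0],[0,0,0],0],[[0,0,0],[0,0,0],0]]' 25; python3 -m jog '[[[0,0,0],[0,0,0],0],[[0,0,0],[0,0,0],0]]' 25
python3 - <<'E'
from h import *
from workcell import sensors
import cv2
o=sensors.get_obs();q=o["ee_rot"];print(o["position"],2*np.arctan2(q[1],q[0]),o["ft_force"],o["torque"])
p,d=cams.camera("wrist");cv2.imwrite("pics/w11.png",p[:,:,::-1])
E
```

```text
clock: 11.4
position: [0.4491, -0.0194, 0.0224]
ee_rot: [0.994, 0.112, 0.004, 0.002]
ft_force: [-0.3, 0.6, 0.1]
grip_width: 0.204
clock: 11.65
position: [0.449, -0.0194, 0.0224]
ee_rot: [0.994, 0.112, 0.004, 0.002]
ft_force: [0.4, 0.1, 0.8]
grip_width: 0.203
[ 0.44903766 -0.01938935  0.02241292] 0.2235740558852174 [0.37880358 0.11556526 0.80314803] [0.05805415 0.00796217 0.01489866]
```

View pics/w11.png

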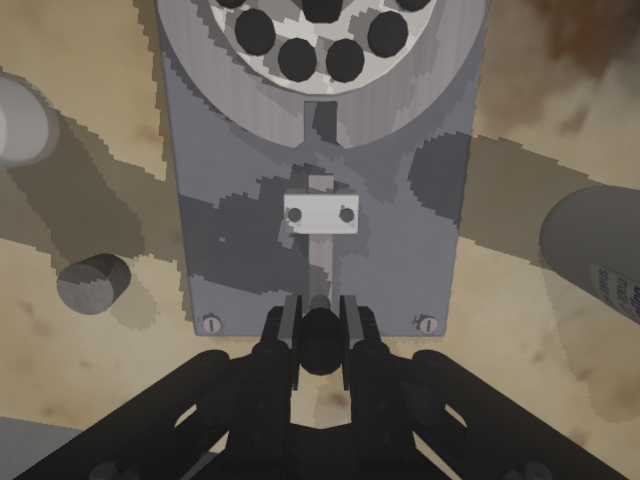

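Knob gripped (about 17 mm opening against its 18 mm diameter), and the notch at (320,120) is in line with the bolt at (321,180). Sliding in small steps.

```bash
python3 -m jog '[[[0.004,0.0009,0],[0,0,0],0],[[0.004,0.0009,0],[0,0,0],0],[[0.004,0.0009,0],[0,0,0],0]]'; python3 -m jog '[[[0.004,0.0009,0],[0,0,0],0],[[0.004,0.0009,0],[0,0,0],0]]'
```

```text
clock: 12.08
position: [0.4613, -0.0167, 0.0224]
ee_rot: [0.994, 0.111, 0.003, 0.002]
ft_force: [-1.4, -1.1, 0.5]
grip_width: 0.2
clock: 12.32
position: [0.47, -0.0147, 0.0224]
ee_rot: [0.994, 0.111, 0.003, 0.002]
ft_force: [-1.3, -0.8, 1.8]
grip_width: 0.204
```

```bash
python3 -m jog '[[[0.003,0.0007,0],[0,0,0],0],[[0.003,0.0007,0],[0,0,0],0]]'; python3 -m jog '[[[0.003,0.0007,0],[0,0,0],0]]';  python3 - <<'E'
from h import *
import cv2
p,d=cams.camera("wrist");cv2.imwrite("pics/w12.png",p[:,:,::-1])
E
```

```text
clock: 12.58
position: [0.4751, -0.0136, 0.0222]
ee_rot: [0.994, 0.111, 0.001, 0.002]
ft_force: [-17.6, -2.2, 17.9]
grip_width: 0.202
clock: 12.7
position: [0.475, -0.0137, 0.022]
ee_rot: [0.994, 0.111, -0.002, 0.002]
ft_force: [-20.9, -2.9, 23.7]
grip_width: 0.202
```

View pics/w12.png

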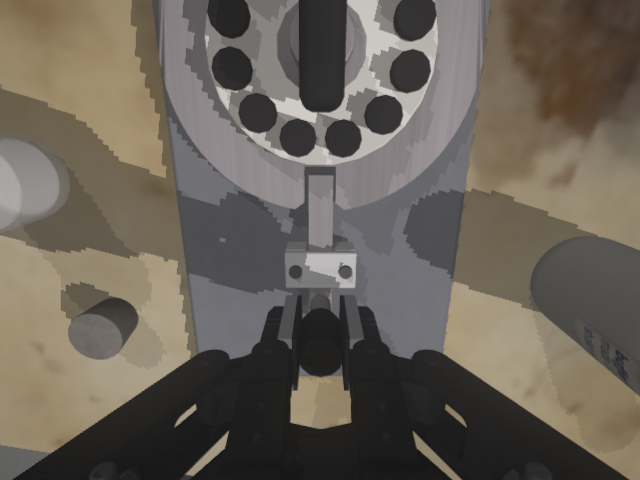

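The bolt is inside the notch (tip at about v=175, notch bottom at about v=168) and the force rose at 26.7 mm of travel. I'll measure where the tip is.

Run:
```python
from h import *
import cv2
p=cv2.imread("pics/w12.png")
cv2.imwrite("pics/w12z.png",cv2.convertScaleAbs(cv2.resize(p[150:300,270:370],None,fx=6,fy=4,interpolation=cv2.INTER_CUBIC),alpha=1.6))
```

```text
(no output)
```

View pics/w12z.png

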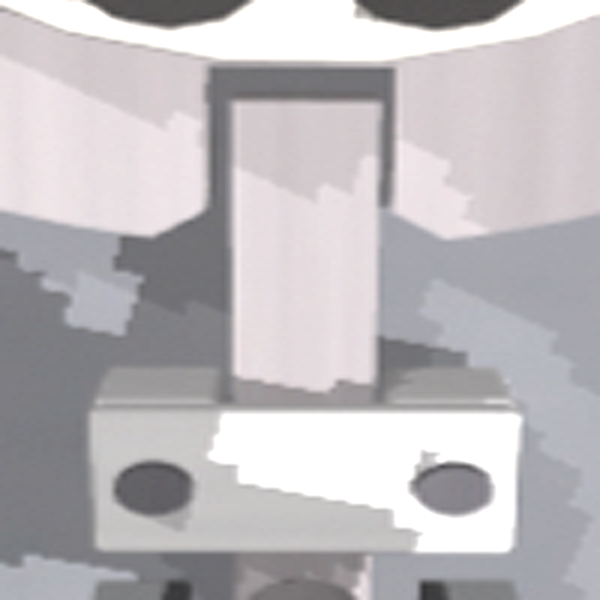

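Run:
```python
from h import *
f=lambda u,v,z:px("wrist",270+u/6-.4,150+v/4-.4,z)
o=np.array([.5795,.0105]);c,s=np.cos(.2175),np.sin(.2175)
for n,u,v,z in(("notch bottom z24",305,66,.024),("tip z23",305,100,.023),("ml",152,237,.024),("mr",447,239,.024),("guide front",305,407,.031),("back",305,550,.031),("bolt mid",306,250,.023),("notch mid",302,170,.024)):
  e=f(u,v,z)[:2]-o;print(n,e@[c,s],e@[-s,c])
from workcell import sensors
print(sensors.get_obs()["ft_force"],sensors.get_obs()["position"])
```

```text
notch bottom z24 -0.042536280479448754 -4.869152640138677e-05
tip z23 -0.04632701249375368 -7.158689741554735e-05
ml -0.061560354635945606 0.011382534896699934
mr -0.06171226280472182 -0.01084464658887417
guide front -0.07940739782894875 -0.00018913937833590759
back -0.0971086825026308 -0.00027309088921905855
bolt mid -0.06326565880061324 -0.00022796602158061663
notch mid -0.05390506752971213 0.0001199045144598916
[-18.92185066  -3.46561289  20.35411531] [ 0.47508044 -0.01363722  0.02196837]
```

Correcting for the frame offset (guide and notch both read about 2 mm too far forward), the tip is at about −48 mm and y is within 0.3 mm: the bolt is home on its end stop. Release and rise.

```bash
python3 -m jog '[[[0,0,0],[0,0,0],50],[[0,0,0],[0,0,0],50],[[0,0,0],[0,0,0],50],[[0,0,0.01],[0,0,0],50],[[0,0,0.03],[0,0,0],50]]'; python3 -m jog '[[[0,0,0.05],[0,0,0],50],[[-0.02,0,0.05],[0,0,0],50],[[-0.02,0,0.04],[0,0,0],50],[[0,0,0],[0,0,0],50]]'
python3 - <<'E'
from workcell import sensors,cams
import numpy as np,cv2
o=sensors.get_obs();print(o["position"],o["ft_force"],o["clock"])
for n in("wrist","scene"):
    p,d=cams.camera(n);p=p[:,:,::-1];cv2.imwrite(f"pics/{n}13.png",p)
    z=p[210:310,280:390] if n=="scene" else p[60:240,220:420]
    cv2.imwrite(f"pics/{n}13z.png",cv2.resize(z,None,fx=3.3 if n=="wrist" else 6,fy=3.3 if n=="wrist" else 6,interpolation=cv2.INTER_CUBIC))
E
```

```text
clock: 13.38
position: [0.4745, -0.0132, 0.0618]
ee_rot: [0.994, 0.111, -0.003, 0.002]
ft_force: [0.6, -0.1, -0.2]
grip_width: 0.499
clock: 13.88
position: [0.4346, -0.0125, 0.2112]
ee_rot: [0.994, 0.112, 0.0, 0.002]
ft_force: [1.0, -0.1, -0.5]
grip_width: 0.497
[ 0.43459514 -0.01253137  0.21119552] [ 0.97599588 -0.06581694 -0.49121196] 13.875
```

View pics/wrist13.png

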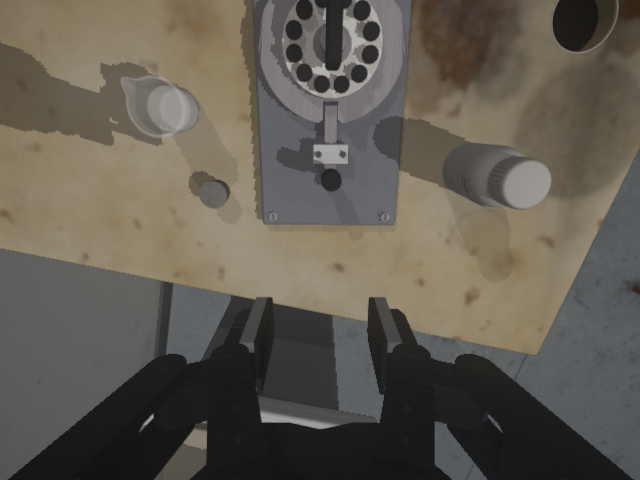

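View pics/scene13z.png

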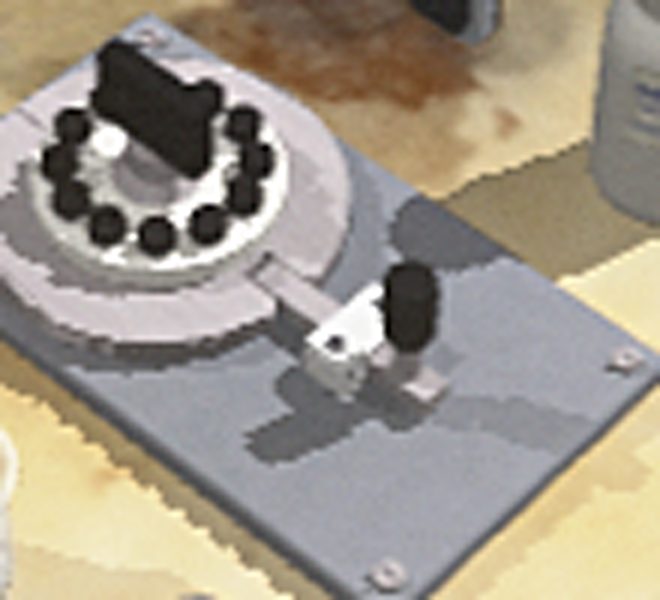

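Run:
```python
import cv2
p=cv2.imread("pics/wrist13.png")
cv2.imwrite("pics/w13z.png",cv2.convertScaleAbs(cv2.resize(p[85:200,290:370],None,fx=7,fy=5,interpolation=cv2.INTER_CUBIC),alpha=1.5))
```

```text
(no output)
```

View pics/w13z.png

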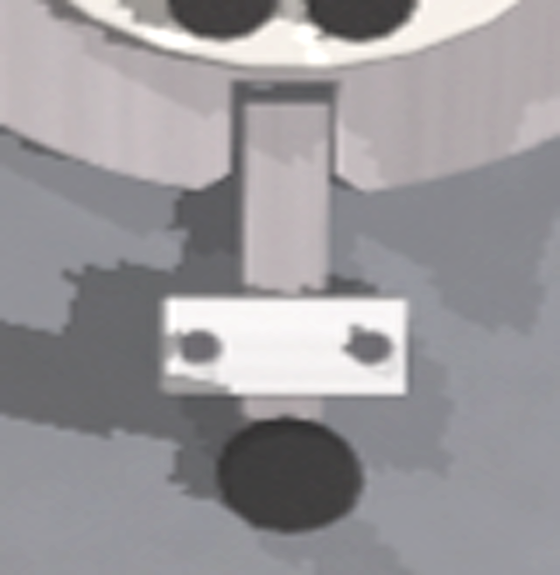

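The gap between the tip and the notch bottom is 20/106 of the 20 mm depth, which is 3.8 mm against the 4 mm expected at home. The bolt is centred and the gripper is clear, so I'm handing in.

```bash
python3 -c "
from workcell import manip
print(manip.hand_in())"
```

```text
the job is handed in; nothing more can be done
None
```

The wheel is locked, and I handed the job in at about 14 s of the 64 s allowed; the hand-in gave no verdict. I turned the wheel by its bar about 2 rad clockwise until the notch faced the bolt. I then slid the bolt home by its knob, let go and moved the gripper clear.

**Last checks (wrist camera):**
- **Before the slide:** the notch and bolt centres lined up to well under 1 mm.
- **After release:** the bolt tip was 3.8 mm from the notch bottom, against 4 mm expected when home, and the bolt sat centred in the notch. The tool force was about 1 N, so the robot was touching nothing.
- **Other objects:** the bottle, beaker and stopper stood upright in the last picture. I did not measure their positions again, but the arm never went near them.

**What disagreed:**
- **TCP height:** the reported height was about 38 mm lower than the cameras showed. My first close shut above the bar without touching anything, and I corrected it using the depth images.
- **Stand x:** positions along the stand's x axis read about 2 mm too far forward, so I judged the end position relative to the notch instead.
- **Slide force:** the force on the tool rose to about 21 N horizontally and 24 N vertically when the bolt reached its end stop, and stayed near 20 N until I released it. I could not measure the force between bolt and wheel directly. It was only 1–2 N at the last reading before the end stop, with the bolt already about 7 mm into the notch.

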